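# Level the hinged platform, then slide the saucepan under the hood

## Task

The metal stand has a fixed landing and, to its right, a hinged platform that sags at its right end: turn the black wing knob at the right end of the stand until the platform sits level. Only then slide the small saucepan by its handle, always flat on the surface and never lifted or tipped, past the black blade unit on the landing and on to the platform, leave it centred on the ring mark under the clear hood with its handle pointing straight back along the stand to the landing, and let go. Do not bump the hood, and leave the blade unit and the green-capped jar at the left end of the stand where they are.

Things in the scene. Friction and masses are not known exactly. Their poses are not given: they have to be found in the camera images.
- station: Low metal stand, fixed, turned a few degrees. Origin: table height, under the hinge line, midway front to back; z up, -x = front edge (robot side), +y = to its left. In its frame (mm): top surface z 50; fixed landing x -85..85, y 1..241; hinged platform x -85..85, y -125..-2; knob axis x 0, y -270; ground plate (z under 16) x -85..85, y -309..236.
- ring_mark (a point): Centre of the ring mark (100 mm across, a fine dark line) on the platform under the hood, at stand x -5, y -70, z 50 mm; axes as the stand's. A second such ring, at stand x 0, y 165, shows roughly where the pan starts.
- hood: Clear flat hood on two posts; frame = the stand's. There (mm): x -85..85, y -142..30, underside z 255, top 269; posts 12 square at x -79 and 79, y -136. Open to the landing (left) side; its left edge overhangs the handle of a pan on the ring mark: hold the handle with the tool leaning 30 to 45 degrees to the left, fingers pointing right and down. Not to be touched.
- level_knob (a joint): Knob angle (rad): 0 = platform level; positive = turned clockwise from above, platform's right end low. Starts at 0.6 to 1.2; stops at -1.4 and 1.4. Turn anticlockwise from above to raise the platform; it stays where left (friction 0.12 N m). At 0 the wing lies along the stand's x axis (front to back); at q it is turned by -q about the vertical.
- knob_grip (a point): Point on the knob's axis at the height to grip the wing, 74 mm above the table; turns with the knob, its x axis lies along the wing. The wing is a black upright bar 62 mm long, 14 mm thick, from 54 to 90 mm above the table, on a 56 mm disc. A grinder 360 mm high stands to the right, at world y below -0.33.
- platform (a joint): Tilt of the platform in rad about its hinge along the stand's x axis at the seam (stand y 0, top surface); 0 = level, positive = right end low. It is geared to the knob: platform tilt = 0.1 x knob angle.
- saucepan: Small open steel saucepan, 84 mm across, 85 mm high, 0.35 kg give or take a third, wall 3 mm. Origin: centre of its underside; z up; its handle points along its own +y. It starts on the landing, centre at stand x -25..20, y 145..185 mm, the handle to the left but turned by up to 0.45 rad either way.
- handle (a point): Middle of the pan's straight level black handle (56 mm long, 18 mm wide, 14 mm high), 88 mm from the pan's centre and 72 mm above its underside; axes as the pan's. The handle covers 60 to 116 mm from the pan's centre. A bag sealer up to 150 mm high stands in front of the landing, at world x under 0.42, y over 0.18.
- blade_unit: Black round blade carrier with small steel blades on top, 62 mm across, 51 mm high, loose, on the landing by the hinge line, near the front edge (stand x -54..-40, y 35..60 mm), in the straight way of the pan; the pan can just pass between it and the back edge. Origin: centre of its underside.
- side_jar: Green-capped screw-cap jar, 50 mm across, 77 mm high, loose on the table just left of the stand. Origin: centre of its underside. (More things under 110 mm high stand on the table in front of the stand, at x under 0.36, and far to the left, at y over 0.5.)

How it is judged:
By the outcome, as a careful person would: the job done as asked, in the order asked, and still so for the second after the job is handed in, with the robot touching nothing.
It also fails if it takes over 64 s, if anything falls off the work surface, if the arm or the gripper's body presses on something with over 40 N, if the wrist force passes 120 N, or if a joint passes its speed limit or range.

## Robot

A 6-joint arm with a two-finger parallel gripper is mounted at the origin on the work surface; the furniture and walls round the work are solid. World frame = base frame: x ahead of the robot, y to its left, z up, the work surface at z = 0. Lengths are in m, angles in rad, forces in N, time in s.
With the tool pointing down it reaches from about 0.35 to 0.775 m from the base axis. Payload 5.5 kg.
Tool frame: the origin (TCP) lies midway between the tips of the shut fingers; the grasp point (between the pads) lies grip_point_offset behind it (grip_point_offset is the distance from the TCP to the grasp point, in m); z points along the fingers, y is the direction in which the jaws open and shut (so a half turn about z gives the same grasp; the last joint's range is limited). The gripper opens to 85 mm and grips with 20 to 120 N. Pads are 22 mm wide; open, the fingers measure 114 mm over their backs; the gripper's body (76 mm by 85 mm) begins 54 mm behind the grasp point. The pads swing forward as they close: fully open they stand 13 mm farther back than shut.
Start: joints at [1.175, 0.313, 0.046, 1.304, 0, 1.431], TCP at [0.146, 0.556, 0.231] pointing down, gripper open.
Joint ranges: [-2.76, 2.76], [-0.86, 1.69], [-1.03, 1.26], [-2.2, 2.34], [-1.47, 1.5], [-3.14, 3.14]. Speed limits (rad/s): [2.57, 2.57, 3.14, 3.14, 3.14, 3.14].

## Interface

Orientations are given as a unit quaternion [w, x, y, z].
In Python, from workcell import * gives the robot as it stands.
- The arm moves only by the tool send_rows, never from a script. Its argument "series" is one flat list of numbers, 7 for each row, row after row: the shift along the tool's x, y, z in cm, then the turn, a rotation vector about the tool's x, y, z in degrees, then the opening, from 0 (shut) to 1 (fully open). A call has 1 to 10 rows; each row is the pose to reach, as a shift and turn from the pose commanded when the call began, along the tool's axes at that moment; what a row does not reach only later rows make up. A row lasts 1/12 s, in which the tool goes at most 41.7 mm and 7.16 degrees, less where a joint would pass 70% of its speed; a pose out of reach is approached as far as the arm can. A call with a gripper value outside its range is refused whole. The fingers move at their own pace and stop on an object; "newtons" is the grip in N (left out, the last holds). Time passes only in rows, so rows that repeat a pose let the fingers close. It gives the time, the measured TCP pose, the force and the opening at its end, in the units of the state.
- get_state(): the state, without advancing time (a new reading comes with each control period).
- read_camera(name): name is "side" or "top"; returns the picture (480x640x3 uint8, blue, green, red); there is no depth.
- camera_info(name): a dict with "K" (3x3 intrinsics, pixels), "D" ([k1, k2, p1, p2, k3] as OpenCV has them; the pictures are not rectified), "xyz" and "attitude" of the camera in the world. Camera axes: x right, y down, z forward; pixel columns grow to the right and rows downward; lengths in m; the calibration is good to about 2 mm. A picture is of the moment at which its call begins. camera_info takes no time and is no camera call.
- hand_in(): hands the job in, once; it reports no verdict.
Trained networks look in the newest picture that a camera, given by its name, has taken for a name from the list of things; names that differ only in an ending like _2 or _b are one class to them, and where a whole thing is asked for, a point or a joint stands for the part that bears it (a point fixed in the world has none). Each returns a list of dicts, best first, with "p" (0 to 1); they miss things now and then, are a little off and sometimes report something else, mostly with a low value. They report only what shows in the picture. A call takes as long as a camera call.
- silhouettes(camera, label): "pixels" (480x640 bool, what is visible of it) and "box" ([left, top, width, height] in pixels, round what is visible of it).
The state is a dict: "clock": time; "joint_pos": joint angles; "qvel": joint speeds; "tau": joint torques, N m; "tcp_pos": TCP position; "orientation": TCP orientation; "wrist_force": force on the tool from outside, world axes, zero at the start; "ft_torque": the same for the moment, N m; "finger_gap": finger opening in m.
Only numpy, scipy, OpenCV 4.12 (cv2) and the standard library are available. Lean on these libraries where they do the work, as an engineer would, in place of code of your own. Each camera call takes 0.05 s, during which the arm holds its last target. There are 200 camera calls.

## Working session

There is one attempt and no reset: what is moved stays moved. The work goes in short steps, Python scripts to look and compute and a tool call to move; the robot and the scene stay as the last step left them, time stands still between calls to the robot, and variables do not carry over. Pictures are saved under pics/ and viewed, about 8 in all and at most 12, crops included, and the job is handed in when it is done.

Besides the shell and the picture viewer there is one more tool, called after ">>>" by a JSON object that holds its "op" and its "data". send_rows: Moves the arm, as the interface text tells. Its arguments: {"type":"object","properties":{"series":{"type":"array"},"newtons":{"type":"number"}},"required":["series"]}

```bash
ls; mkdir -p pics
python3 - <<'E'
from workcell import *
import cv2,numpy as np
s=get_state();print({k:np.round(v,3).tolist() if not isinstance(v,(int,float)) else v for k,v in s.items()})
try: print(grip_point_offset)
except Exception as e: print(e)
for c in ("side","top"):
    im=read_camera(c);cv2.imwrite(f"pics/{c}0.png",im);i=camera_info(c);print(c,i)
    for l in ("station","hood","level_knob","saucepan","handle","blade_unit","side_jar","platform"):
        for d in silhouettes(c,l)[:2]: print(c,l,round(d["p"],2),d["box"])
E
```

```text
pics
{'clock': 0.0, 'joint_pos': [1.175, 0.314, 0.045, 1.304, -0.0, 1.431], 'qvel': [-0.001, 0.001, 0.0, 0.002, 0.0, 0.001], 'tau': [0.002, -48.062, 29.853, 0.019, -0.0, 0.0], 'tcp_pos': [0.145, 0.556, 0.23], 'orientation': [-0.0, 0.128, 0.992, -0.001], 'wrist_force': [-0.264, 0.047, 1.047], 'ft_torque': [0.028, -0.004, 0.018], 'finger_gap': 0.08536149406531875}
0.0187
side {'K': array([[536.81511477,   0.        , 320.21335567],
       [  0.        , 536.81511477, 246.14220271],
       [  0.        ,   0.        ,   1.        ]]), 'D': array([-0.08616147,  0.        ,  0.        ,  0.        ,  0.        ]), 'xyz': array([0.43842643, 1.07642847, 0.50728215]), 'attitude': array([ 0.02218999, -0.02414916,  0.8395865 , -0.54223513])}
side station 0.81 [257.3, 133.8, 107.1, 213.4]
side hood 0.87 [269.2, 131.8, 96.9, 109.5]
side hood 0.38 [254.5, 132.9, 110.5, 213.1]
side level_knob 0.93 [318.5, 192.4, 18.8, 28.7]
side saucepan 0.78 [282.8, 244.4, 67.1, 66.3]
side handle 0.7 [281.9, 244.4, 70.7, 64.8]
side blade_unit 0.65 [314.7, 191.5, 21.2, 28.6]
side blade_unit 0.57 [340.4, 244.2, 21.0, 36.4]
side side_jar 0.9 [286.9, 328.9, 37.6, 44.7]
top {'K': array([[562.49201004,   0.        , 327.91748061],
       [  0.        , 562.49201004, 238.60779671],
       [  0.        ,   0.        ,   1.        ]]), 'D': array([-0.02814294,  0.        ,  0.        ,  0.        ,  0.        ]), 'xyz': array([-0.00262086,  0.1193499 ,  1.15375179]), 'attitude': array([ 0.15869882, -0.68625976,  0.6922213 , -0.15713655])}
top station 0.74 [212.4, 160.7, 254.1, 134.8]
top hood 0.67 [308.2, 157.8, 97.0, 134.6]
top level_knob 0.56 [434.5, 229.1, 31.5, 31.9]
top level_knob 0.53 [164.7, 237.1, 27.3, 32.9]
top saucepan 0.59 [200.3, 220.4, 71.2, 57.1]
top handle 0.63 [200.8, 218.3, 75.4, 57.7]
top blade_unit 0.87 [286.4, 256.2, 29.9, 30.2]
top side_jar 0.94 [167.4, 231.8, 25.4, 37.7]
top platform 0.65 [324.2, 242.7, 107.4, 43.1]
```

Run:
```python
import cv2
im=cv2.imread("pics/top0.png")[140:320,150:490];cv2.imwrite("pics/top0c.png",cv2.resize(im,None,fx=2.35,fy=2.35,interpolation=cv2.INTER_CUBIC))
im=cv2.imread("pics/side0.png")[110:390,220:440];cv2.imwrite("pics/side0c.png",cv2.resize(im,None,fx=2.1,fy=2.1,interpolation=cv2.INTER_CUBIC))
```

```text
(no output)
```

View pics/top0c.png

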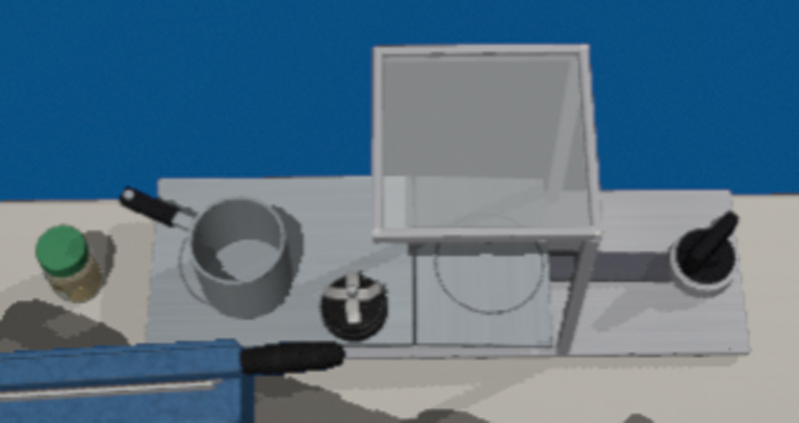

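View pics/side0c.png

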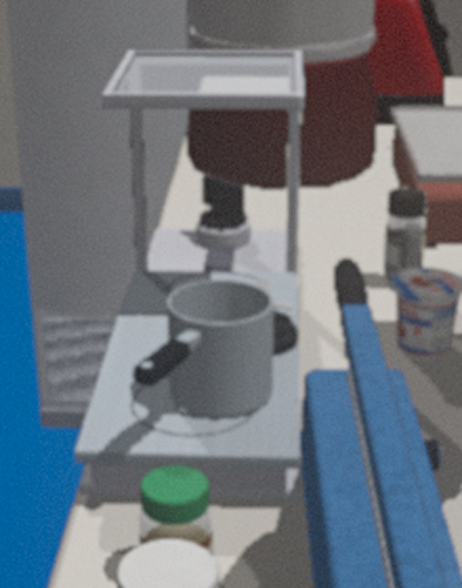

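```bash
cat > h.py <<'E'
from workcell import *
import cv2,numpy as np
from scipy.spatial.transform import Rotation as R
from scipy.optimize import least_squares,minimize
def q2R(q): return R.from_quat([q[1],q[2],q[3],q[0]]).as_matrix()
CI={c:camera_info(c) for c in("side","top")}
def proj(c,P):
    i=CI[c];M=q2R(i["attitude"]);P=np.atleast_2d(np.asarray(P,float))
    r=cv2.Rodrigues(M.T)[0];return cv2.projectPoints(P.reshape(-1,1,3),r,-M.T@i["xyz"],i["K"],i["D"])[0][:,0]
def ray(c,uv,z):
    i=CI[c];u=cv2.undistortPoints(np.array(uv,float).reshape(-1,1,2),i["K"],i["D"])[:,0]
    d=np.c_[u,np.ones(len(u))]@q2R(i["attitude"]).T
    return i["xyz"]+d*((z-i["xyz"][2])/d[:,2])[:,None]
def S2W(st,P):  # stand (m) -> world
    P=np.atleast_2d(P);c,s=np.cos(st[2]),np.sin(st[2]);return np.c_[st[0]+c*P[:,0]-s*P[:,1],st[1]+s*P[:,0]+c*P[:,1],P[:,2]]
def W2S(st,P):
    P=np.atleast_2d(P);c,s=np.cos(st[2]),np.sin(st[2]);d=P[:,:2]-st[:2];return np.c_[c*d[:,0]+s*d[:,1],-s*d[:,0]+c*d[:,1]]
a=np.linspace(0,2*np.pi,40,endpoint=False)
def panmask(c,p,z0=.05):
    m=np.zeros((480,640),np.uint8);C,S=np.cos(p[2]),np.sin(p[2]);F=8
    def tow(Q): Q=np.array(Q);return np.c_[p[0]+C*Q[:,0]-S*Q[:,1],p[1]+S*Q[:,0]+C*Q[:,1],z0+Q[:,2]]
    cyl=[(.042*np.cos(t),.042*np.sin(t),z) for t in a for z in(0,.085)]
    hd=[(x,y,z) for x in(-.009,.009) for y in(.06,.116) for z in(.065,.079)]
    nk=[(x,y,z) for x in(-.004,.004) for y in(.04,.06) for z in(.07,.075)]
    for Q in(cyl,hd,nk):
        h=cv2.convexHull(proj(c,tow(Q)).astype(np.float32));cv2.fillConvexPoly(m,np.round(h*F).astype(np.int32),1,shift=3)
    return m>0
def fitpan(p0,masks,z0=.05,occ=None):
    def f(p):
        t=0
        for c,m in masks.items():
            n=panmask(c,p,z0)
            if occ is not None and c in occ: n=n&~occ[c]
            t+=1-(n&m).sum()/max(1,(n|m).sum())
        return t
    p0=np.array(p0)
    for sc in((.02,.02,.3),(.006,.006,.1)):
        sim=np.vstack([p0]+[p0+np.eye(3)[i]*sc[i] for i in range(3)])
        r=minimize(f,p0,method="Nelder-Mead",options=dict(initial_simplex=sim,xatol=1e-4,fatol=1e-4));p0=r.x
    return p0,r.fun
E
cat > fit.py <<'E'
from h import *
cr=np.array([[159,180],[730,191],[748,353],[374,46],[588,46],[375,240],[600,236]])/2.35+[150,140]
Ps=np.array([[85,241,50],[85,-309,16],[-85,-309,16],[85,30,269],[85,-142,269],[-85,30,269],[-85,-142,269]])/1000
f=lambda st:(proj("top",S2W(st,Ps))-cr).ravel()
r=least_squares(f,[.5,.0,0.]);st=r.x;print("st",st.round(4),np.round(r.fun.reshape(-1,2),1).tolist());np.save("st.npy",st)
w=ray("top",np.array([[735,218],[700,258]])/2.35+[150,140],.09)
print("wing stand",W2S(st,w).round(4),"knobc",S2W(st,[[0,-.27,.074]]).round(4))
d=W2S(st,w);v=d[0]-d[1];print("wing ang vs stand x (=-q)",np.arctan2(v[1],v[0]))
ms={}
im={c:read_camera(c) for c in("top","side")}
for c in("top","side"):
    d=max(silhouettes(c,"saucepan"),key=lambda d:d["p"]);ms[c]=d["pixels"]
for k in(["top"],["side"],["top","side"]):
    p,e=fitpan(list(S2W(st,[[0,.165,0]])[0][:2])+[-.4],{c:ms[c] for c in k});print(k,p.round(4),round(e,3),"stand",W2S(st,[[p[0],p[1],0]]).round(4),p[2]-st[2])
np.save("pan.npy",p)
b=max(silhouettes("top","blade_unit"),key=lambda d:d["p"])["pixels"]
def fb(x):
    P=[(x[0]+.031*np.cos(t),x[1]+.031*np.sin(t),z) for t in a for z in(.05,.085)]
    m=np.zeros((480,640),np.uint8);cv2.fillConvexPoly(m,np.round(cv2.convexHull(proj("top",P).astype(np.float32))*8).astype(np.int32),1,shift=3);m=m>0
    return 1-(m&b).sum()/(m|b).sum()
B=ray("top",[[353/2.35+150,305/2.35+140]],.07)[0]
rb=minimize(fb,B[:2],method="Nelder-Mead",options=dict(initial_simplex=[B[:2],B[:2]+[.01,0],B[:2]+[0,.01]]))
print("blade",rb.x,rb.fun,W2S(st,[[*rb.x,0]]))
o=im["top"].copy();
for c in("top","side"):
    o=im[c].copy();cs=cv2.findContours(panmask(c,p).astype(np.uint8),0,2)[0];cv2.drawContours(o,cs,-1,(0,0,255),1)
    Q=np.array([[85,241,50],[85,1,50],[-85,1,50],[-85,241,50]])/1e3
    cv2.polylines(o,[np.round(proj(c,S2W(st,Q))).astype(int)],True,(0,255,0),1)
    Q=np.array([[85,30,269],[85,-142,269],[-85,-142,269],[-85,30,269]])/1e3
    cv2.polylines(o,[np.round(proj(c,S2W(st,Q))).astype(int)],True,(0,255,255),1)
    Q=np.array([[0,-270,90],[-20,45,50],[-5,-70,50]])/1e3
    for u in proj(c,S2W(st,Q)):cv2.circle(o,tuple(int(v) for v in u.round()),1,(255,0,255),-1)
    for u in proj(c,[[*rb.x,.05],[*rb.x,.1]]):cv2.circle(o,tuple(int(v) for v in u.round()),1,(255,255,0),-1)
    im[c]=o
A=cv2.resize(im["top"][140:320,150:490],None,fx=1.5,fy=1.5);Bq=cv2.resize(im["side"][110:390,220:400],None,fx=1.5,fy=1.5)
o=np.zeros((420,800,3),np.uint8);o[:270,:510]=A;o[:420,520:790]=Bq;cv2.imwrite("pics/fit0.png",o)
E
python3 fit.py
```

```text
st [0.5045 0.1246 0.0017] [[-0.4, -0.4], [0.3, -0.5], [1.4, 0.5], [-0.6, 0.4], [-0.0, -0.5], [-1.6, -0.3], [1.3, 0.4]]
wing stand [[ 0.0178 -0.2899]
 [-0.0213 -0.2544]] knobc [[ 0.5049 -0.1454  0.074 ]]
wing ang vs stand x (=-q) -0.7373545988765188
['top'] [ 0.4859  0.2773 -0.4628] 0.138 stand [[-0.0183  0.1527]] -0.46454657844539704
['side'] [0.4882 0.2748 0.1125] 0.112 stand [[-0.016   0.1502]] 0.11080739786061967
['top', 'side'] [ 0.4865  0.276  -0.4137] 0.21 stand [[-0.0178  0.1514]] -0.4153771320959988
blade [0.44906452 0.17966269] 0.23880597014925375 [[-0.05531635  0.05514072]]
```

View pics/fit0.png

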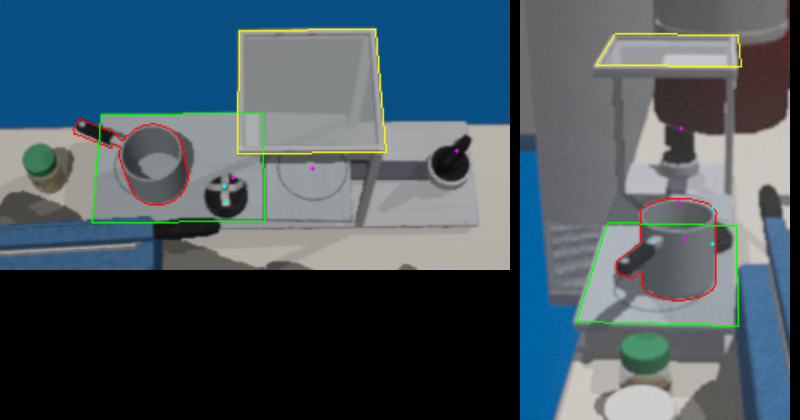

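```bash
cat >> h.py <<'E'
def toolR(yang,lean=0,hd=None):
    """tool y horizontal at world angle yang; z down, tilted by lean toward -hd(unit xy)"""
    y=np.array([np.cos(yang),np.sin(yang),0]);z=np.array([0,0,-1.])
    if lean: z=np.cos(lean)*z-np.sin(lean)*np.array([hd[0],hd[1],0])
    return np.c_[np.cross(y,z),y,z]
def rel(pos,Rt,s=None):
    s=s or get_state();R0=q2R(s["orientation"])
    return np.r_[R0.T@(np.array(pos)-s["tcp_pos"])*100,R.from_matrix(R0.T@Rt).as_rotvec(degrees=True)].round(2).tolist()
E
cat > fit2.py <<'E'
from h import *
cr=np.array([[159,180],[730,191],[748,353],[374,46],[588,46],[375,240],[600,236]])/2.35+[150,140]
Ps=np.array([[85,241,50],[85,-309,16],[-85,-309,16],[85,30,269],[85,-142,269],[-85,30,269],[-85,-142,269]])/1000
cs=np.array([[105,96],[303,97],[78,455],[300,457],[128,51],[300,51]])/2.1+[220,110]
P2=np.array([[85,30,269],[-85,30,269],[85,241,50],[-85,241,50],[85,-142,269],[-85,-142,269]])/1e3
f=lambda st:np.r_[(proj("top",S2W(st,Ps))-cr).ravel(),(proj("side",S2W(st,P2))-cs).ravel()]
r=least_squares(f,[.5,.0,0.],loss="soft_l1");st=r.x;print("st",st.round(4),np.round(f(st).reshape(-1,2),1).tolist());np.save("st.npy",st)
k=S2W(st,[[0,-.27,.074]])[0];print("knob",k)
w=W2S(st,ray("top",np.array([[735,218],[700,258]])/2.35+[150,140],.09));v=w[0]-w[1];print(w,np.arctan2(v[1],v[0]))
q=-np.arctan2(v[1],v[0]);ya=st[2]-q+np.pi/2
s=get_state();Rt=toolR(ya)
print("lift",rel([.2,.45,.37],q2R(s["orientation"])),"over",rel([k[0],k[1],.37],Rt))
E
python3 fit2.py
```

```text
st [5.056e-01 1.256e-01 1.000e-04] [[-0.8, -1.0], [-0.1, -0.8], [0.9, 0.3], [-1.1, -0.1], [-0.5, -0.9], [-2.3, -0.9], [0.6, -0.1], [-0.6, -2.2], [1.7, -2.1], [-1.0, -2.6], [1.6, -0.7], [1.1, -1.8], [2.0, -1.5]]
knob [ 0.5056274 -0.1444162  0.074    ]
[[ 0.01715842 -0.29087485]
 [-0.02205023 -0.25537554]] -0.7357877007782386
lift [-7.96, -8.9, -13.87, 0.0, 0.0, 0.0] over [-52.57, -58.68, -13.87, 0.0, 0.0, 27.49]
```

>>> {"op": "send_rows", "data": {"series": [-8,-9,-14,0,0,0,1,-8,-9,-14,0,0,0,1,-8,-9,-14,0,0,0,1,-8,-9,-14,0,0,0,1,-52.5,-58.5,-14,0,0,27.5,1,-52.5,-58.5,-14,0,0,27.5,1,-52.5,-58.5,-14,0,0,27.5,1,-52.5,-58.5,-14,0,0,27.5,1,-52.5,-58.5,-14,0,0,27.5,1,-52.5,-58.5,-14,0,0,27.5,1]}}

```text
clock: 1.98
tcp_pos: [0.3097, 0.2356, 0.363]
orientation: [0.0, 0.359, 0.933, 0.0]
wrist_force: [1.0, 0.2, 0.6]
finger_gap: 0.0854
```

```bash
cat > r.py <<'E'
from h import *
st=np.load("st.npy");k=S2W(st,[[0,-.27,.074]])[0]
print(rel([k[0],k[1],.37],toolR(st[2]-.736+np.pi/2)))
E
python3 r.py
```

```text
[-40.02, -15.03, -0.7, 0.07, 0.03, 0.03]
```

>>> {"op": "send_rows", "data": {"series": [-38,-14,-0.7,0,0,0,1,-38,-14,-0.7,0,0,0,1,-38,-14,-0.7,0,0,0,1,-38,-14,-0.7,0,0,0,1,-38,-14,-0.7,0,0,0,1,-38,-14,-0.7,0,0,0,1,-38,-14,-0.7,0,0,0,1,-38,-14,-0.7,0,0,0,1,-38,-14,-0.7,0,0,0,1,-38,-14,-0.7,0,0,0,1]}}

```text
clock: 2.82
tcp_pos: [0.4983, -0.1248, 0.3693]
orientation: [0.0, 0.361, 0.933, -0.0]
wrist_force: [0.3, 1.1, 0.0]
finger_gap: 0.0857
```

>>> {"op": "send_rows", "data": {"series": [0,0,0,0,0,0,1,0,0,0,0,0,0,1,0,0,0,0,0,0,1]}}

```text
clock: 3.07
tcp_pos: [0.4968, -0.1212, 0.3695]
orientation: [-0.0, 0.36, 0.933, 0.0]
wrist_force: [0.1, 0.3, 0.3]
finger_gap: 0.0855
```

```bash
python3 r.py
```

```text
[-2.22, -1.13, -0.05, 0.0, -0.06, -0.02]
```

>>> {"op": "send_rows", "data": {"series": [-2.2,-1.1,0,0,0,0,1,-2.2,-1.1,4,0,0,0,1,-2.2,-1.1,8,0,0,0,1,-2.2,-1.1,12,0,0,0,1,-2.2,-1.1,16,0,0,0,1,-2.2,-1.1,20,0,0,0,1,-2.2,-1.1,23,0,0,0,1,-2.2,-1.1,23,0,0,0,1,-2.2,-1.1,23,0,0,0,1]}}

```text
clock: 3.82
tcp_pos: [0.5047, -0.1425, 0.1394]
orientation: [-0.002, 0.359, 0.933, 0.0]
wrist_force: [0.2, -0.1, 0.4]
finger_gap: 0.0855
```

Run:
```python
from h import *
s=get_state();print(s["tcp_pos"])
A=read_camera("top")[170:320,380:520];B=read_camera("side")[140:290,270:390]
for c,I,o in(("top",A,(380,170)),("side",B,(270,140))):
    u=proj(c,[s["tcp_pos"]])[0];print(c,u)
o=np.hstack([cv2.resize(A,None,fx=3,fy=3),cv2.resize(B,None,fx=3,fy=3)]);cv2.imwrite("pics/k1.png",o)
```

```text
[ 0.50470049 -0.14248425  0.13944446]
top [457.68723649 229.99678689]
side [327.29611901 175.52994187]
```

View pics/k1.png

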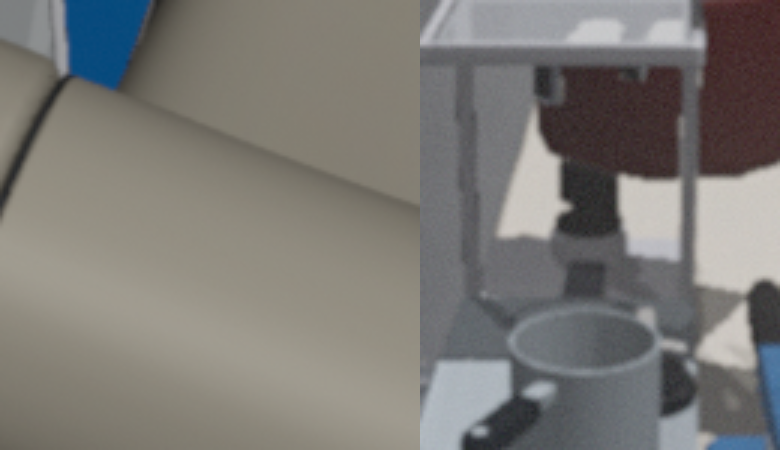

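>>> {"op": "send_rows", "data": {"series": [-0.1,-0.1,3,0,0,0,1,-0.1,-0.1,6,0,0,0,1,-0.1,-0.1,7.9,0,0,0,1,-0.1,-0.1,7.9,0,0,0,1,-0.1,-0.1,7.9,0,0,0,0,-0.1,-0.1,7.9,0,0,0,0,-0.1,-0.1,7.9,0,0,0,0,-0.1,-0.1,7.9,0,0,0,0,-0.1,-0.1,7.9,0,0,0,0,-0.1,-0.1,7.9,0,0,0,0], "newtons": 40}}

```text
clock: 4.75
tcp_pos: [0.5083, -0.1444, 0.062]
orientation: [0.002, 0.359, 0.933, 0.003]
wrist_force: [-4.1, 2.6, 6.5]
finger_gap: 0.0132
```

>>> {"op": "send_rows", "data": {"series": [0,0,0,0,0,0,0,0,0,0,0,0,0,0]}}

```text
clock: 4.92
tcp_pos: [0.5082, -0.1445, 0.062]
orientation: [0.002, 0.359, 0.933, 0.002]
wrist_force: [4.0, 7.2, 4.2]
finger_gap: 0.0132
```

Run:
```python
from h import *
s=get_state();print(s["ft_torque"],s["tcp_pos"],q2R(s["orientation"]).round(3).tolist())
```

```text
[ 1.14024762 -0.54971136 -0.1116946 ] [ 0.50819575 -0.14450174  0.06198276] [[-0.742, 0.67, 0.005], [0.67, 0.742, 0.003], [-0.002, 0.005, -1.0]]
```

>>> {"op": "send_rows", "data": {"series": [0,0,0,0,0,-5,0,0,0,0,0,0,-10,0,0,0,0,0,0,-15,0,0,0,0,0,0,-20,0,0,0,0,0,0,-25,0,0,0,0,0,0,-30,0,0,0,0,0,0,-35,0,0,0,0,0,0,-39,0,0,0,0,0,0,-42,0,0,0,0,0,0,-42,0]}}

```text
clock: 5.75
tcp_pos: [0.5078, -0.1456, 0.062]
orientation: [0.002, 0.0, 1.0, 0.0]
wrist_force: [2.4, 4.0, 5.6]
finger_gap: 0.0135
```

>>> {"op": "send_rows", "data": {"series": [0,0,0,0,0,0,0,0,0,0,0,0,0,0,0,0,0,0,0,0,0]}}

```text
clock: 6.0
tcp_pos: [0.5078, -0.1456, 0.062]
orientation: [0.002, 0.002, 1.0, 0.0]
wrist_force: [2.2, 3.3, 5.0]
finger_gap: 0.0134
```

Run:
```python
from h import *
s=get_state();print(s["ft_torque"],s["tcp_pos"],s["joint_pos"],q2R(s["orientation"]).round(3).tolist())
```

```text
[ 0.64204538 -0.36660156  0.08812929] [ 0.50776514 -0.14557894  0.06196096] [-0.4323095   0.33590341 -0.36061133  0.87123009  0.00183899 -0.4290779 ] [[-1.0, 0.003, 0.004], [0.003, 1.0, 0.0], [-0.004, 0.0, -1.0]]
```

>>> {"op": "send_rows", "data": {"series": [0,0,0,0,0,0,1,0,0,0,0,0,0,1,0,0,0,0,0,0,1,0,0,0,0,0,0,1,0,0,-4,0,0,0,1,0,0,-8,0,0,0,1,0,0,-12,0,0,0,1,0,0,-16,0,0,0,1,0,0,-20,0,0,0,1,0,0,-24,0,0,0,1]}}

```text
clock: 6.83
tcp_pos: [0.5055, -0.1457, 0.3025]
orientation: [-0.0, 0.002, 1.0, -0.0]
wrist_force: [1.6, -0.4, -0.6]
finger_gap: 0.0853
```

>>> {"op": "send_rows", "data": {"series": [0,0,-4,0,0,0,1,0,0,-8,0,0,0,1,0,0,-12,0,0,0,1,7,7,-12,0,0,0,1,14,28,-12,0,0,0,1,14,28,-12,0,0,0,1,14,40,-12,0,0,0,1,14,40,-12,0,0,0,1,14,40,-12,0,0,0,1,14,40,-12,0,0,0,1]}}

```text
clock: 7.67
tcp_pos: [0.4006, 0.1228, 0.4207]
orientation: [0.0, 0.002, 1.0, -0.0]
wrist_force: [1.6, -0.3, 0.9]
finger_gap: 0.0859
```

>>> {"op": "send_rows", "data": {"series": [0,22,0,0,0,0,1,0,22,0,0,0,0,1,0,22,0,0,0,0,1,0,22,0,0,0,0,1,0,22,0,0,0,0,1,0,22,0,0,0,0,1,0,22,0,0,0,0,1]}}

```text
clock: 8.25
tcp_pos: [0.4019, 0.3441, 0.4191]
orientation: [-0.001, -0.001, 1.0, -0.0]
wrist_force: [-0.3, -0.3, -0.8]
finger_gap: 0.0854
```

```bash
cat > k2.py <<'E'
from h import *
import sys
A=read_camera("top");cv2.imwrite("pics/top1.png",A)
print(get_state()["tcp_pos"])
st=np.load("st.npy")
cv2.imwrite("pics/"+sys.argv[1],np.vstack([cv2.resize(A[140:300,400:500],None,fx=4,fy=4)[:,:,:]][:1])[:600])
E
python3 k2.py k2.png
```

```text
[0.40196171 0.342331   0.41962327]
```

View pics/k2.png

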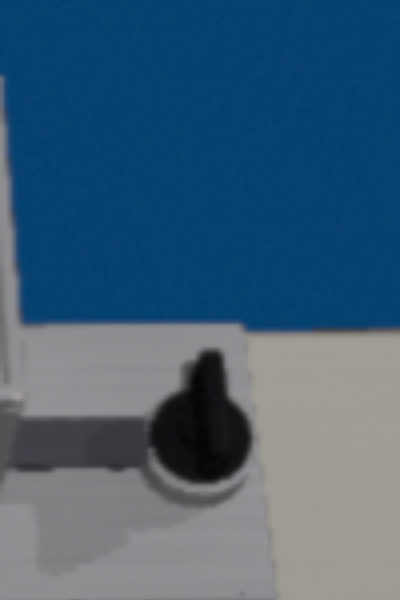

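```bash
cat > kn.py <<'E'
from h import *
import sys
st=np.load("st.npy");A=cv2.imread("pics/top1.png") if len(sys.argv)<3 else read_camera("top")
T=cv2.cvtColor(A,cv2.COLOR_BGR2GRAY)[:, :]
roi=np.zeros(T.shape,bool);roi[222:268,434:468]=True
b=(T<62)&roi
def mk(p):
    m=np.zeros((480,640),np.uint8)
    def hull(Q):
        Q=np.array(Q)/1e3;W=S2W(st,Q+[p[0],p[1],0]);h=cv2.convexHull(proj("top",W).astype(np.float32));cv2.fillConvexPoly(m,np.round(h*8).astype(np.int32),1,shift=3)
    c,s=np.cos(-p[2]),np.sin(-p[2])
    hull([(28*np.cos(t),28*np.sin(t)-270,z) for t in a for z in(48,54)])
    hull([(c*x-s*y,s*x+c*y-270,z) for x in(-31,31) for y in(-7,7) for z in(54,90)])
    return m>0
def f(p): m=mk(p);return 1-(m&b).sum()/(m|b).sum()
for q0 in(-.15,0,.15):
    r=minimize(f,[0,0,q0],method="Nelder-Mead",options=dict(initial_simplex=[[0,0,q0],[.003,0,q0],[0,.003,q0],[0,0,q0+.1]],xatol=1e-4,fatol=1e-4));print(r.x.round(4),round(r.fun,3))
W=S2W(st,np.array([[-31,-270,90],[31,-270,90],[-85,-309,16],[85,-309,16]])/1e3);print("q=0 wing px",proj("top",W).round(1).tolist())
# top ridge direction of the wing from dark pixels, back part only
rows=[(v,np.where(b[v])[0].mean(),b[v].sum()) for v in range(224,262) if b[v].any()];print([(v,round(float(m),1),int(n)) for v,m,n in rows])
# platform edges
B=A.copy();B[mk([r.x[0],r.x[1],0])&~cv2.erode(mk([r.x[0],r.x[1],0]).astype(np.uint8),np.ones((3,3))).astype(bool)]=(0,0,255)
o=np.hstack([cv2.resize(A[205:275,425:475],None,fx=8,fy=8,interpolation=0),cv2.resize(B[205:275,425:475],None,fx=8,fy=8,interpolation=0)])
cv2.imwrite("pics/"+sys.argv[1],o)
E
python3 kn.py k3.png
```

```text
[-0.0016  0.0006 -0.0209] 0.182
[-0.0016  0.0038  0.0944] 0.163
[-0.0018  0.0043  0.1228] 0.155
q=0 wing px [[455.3, 253.6], [452.2, 227.0], [469.2, 290.5], [460.5, 220.5]]
[(228, 452.5, 4), (229, 452.5, 6), (230, 452.0, 7), (231, 451.5, 8), (232, 451.0, 9), (233, 451.0, 9), (234, 451.0, 9), (235, 451.0, 9), (236, 451.0, 9), (237, 450.5, 10), (238, 450.0, 13), (239, 449.0, 15), (240, 449.0, 17), (241, 449.0, 19), (242, 449.5, 20), (243, 449.5, 22), (244, 449.5, 22), (245, 448.9, 25), (246, 447.9, 27), (247, 447.9, 27), (248, 448.0, 29), (249, 448.4, 28), (250, 448.0, 29), (251, 447.5, 28), (252, 448.8, 25), (253, 448.8, 25), (254, 448.7, 23), (255, 448.7, 23), (256, 449.2, 20), (257, 450.0, 17), (258, 450.5, 14), (259, 450.5, 12), (260, 450.5, 6)]
```

View pics/k3.png

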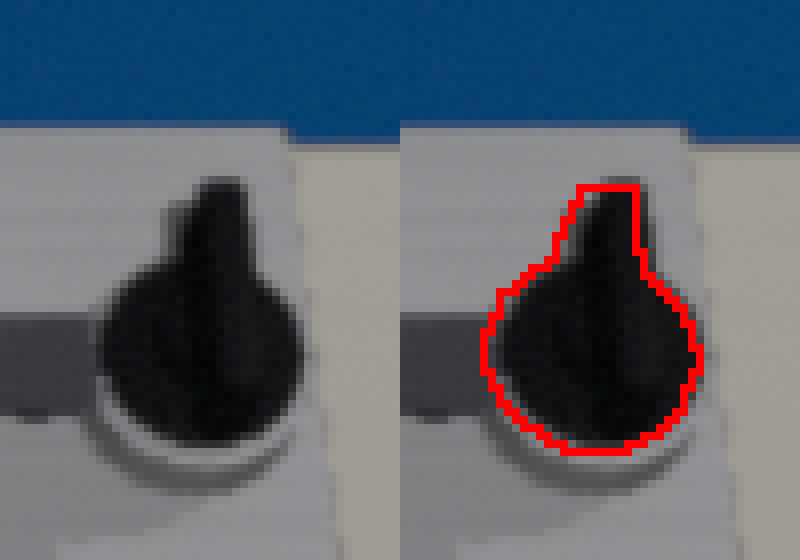

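```bash
cat > ed.py <<'E'
from h import *
from scipy.ndimage import map_coordinates,gaussian_filter
st=np.load("st.npy");g=gaussian_filter(cv2.cvtColor(cv2.imread("pics/top0.png"),cv2.COLOR_BGR2GRAY).astype(float),.7)
E={"plate_r":((-75,-309,16),(70,-309,16)),"plate_b":((85,-300,16),(85,-175,16)),"land_b":((85,50,50),(85,235,50)),"land_l":((-45,241,50),(30,241,50)),"land_f":((-85,10,50),(-85,90,50)),"seam":((-80,-0.5,50),(-20,-0.5,50)),
"hood_f":((-85,-130,269),(-85,20,269)),"hood_b":((85,-130,269),(85,20,269)),"hood_l":((-70,30,269),(70,30,269)),"hood_r":((-70,-142,269),(70,-142,269))}
t=np.linspace(0,1,25)[:,None]
def meas(st):
    out={}
    for n,(p,q) in E.items():
        P=np.array(p)*(1-t)+np.array(q)*t;u=proj("top",S2W(st,P/1e3));d=u[-1]-u[0];nrm=np.array([-d[1],d[0]])/np.hypot(*d)
        k=np.arange(-4,4.01,.1);X=u[:,None]+k[None,:,None]*nrm
        v=map_coordinates(g,[X[...,1],X[...,0]],order=1);G=np.abs(np.gradient(v,axis=1));j=G.argmax(1)
        out[n]=(P,u+k[j][:,None]*nrm,nrm,k[j])
    return out
use=["plate_r","plate_b","land_b","land_l","hood_f","hood_b","hood_l","hood_r"]
for it in range(3):
    m=meas(st);f=lambda s:np.concatenate([((proj("top",S2W(s,m[n][0]/1e3))-m[n][1])@m[n][2]) for n in use])
    st=least_squares(f,st,loss="soft_l1",f_scale=.5).x
print(st.round(4))
m=meas(st)
for n in E: print(n,np.median(m[n][3]).round(2),"slope px/len",np.polyfit(t[:,0],m[n][3],1)[0].round(2),"mad",np.abs(m[n][3]-np.median(m[n][3])).mean().round(2))
np.save("st2.npy",st)
E
python3 ed.py
```

```text
[0.5061 0.1252 0.0028]
plate_r -0.1 slope px/len -0.82 mad 1.18
plate_b -0.4 slope px/len -0.3 mad 0.34
land_b -0.2 slope px/len -0.32 mad 0.29
land_l -0.5 slope px/len -1.08 mad 0.59
land_f 1.6 slope px/len 1.12 mad 0.86
seam -1.1 slope px/len 0.12 mad 0.32
hood_f 0.7 slope px/len -0.16 mad 0.4
hood_b 0.0 slope px/len 0.11 mad 0.24
hood_l 0.2 slope px/len -2.79 mad 0.86
hood_r 0.2 slope px/len 2.97 mad 0.77
```

```bash
cat > g.py <<'E'
from h import *
import sys
GP=.0187
def panpose(x,y,yaw,d=.090,back=0.,lean=np.radians(40),zz=.122):
    hd=np.array([-np.sin(yaw),np.cos(yaw)]);Rt=toolR(yaw+np.pi,lean,hd)
    G=np.array([x+d*hd[0],y+d*hd[1],zz]);return G+Rt[:,2]*(GP-back),Rt
E
python3 - <<'E'
from g import *
p=[.4865,.276,-.43]
for b in(.16,.10,0): P,Rt=panpose(*p,back=b);print(b,P.round(4),rel(P,Rt))
E
```

```text
0.16 [0.5619 0.4404 0.2302] [-16.02, 9.83, 18.9, 22.75, 35.37, -62.58]
0.1 [0.5458 0.4053 0.1843] [-14.42, 6.34, 23.5, 22.75, 35.37, -62.58]
0 [0.519  0.3469 0.1077] [-11.75, 0.5, 31.18, 22.75, 35.37, -62.58]
```

>>> {"op": "send_rows", "data": {"series": [-4,2,4,6,9,-15,1,-8,5,8,12,18,-31,1,-16,9.8,12,22.7,35.4,-62.6,1,-16,9.8,15,22.7,35.4,-62.6,1,-16,9.8,18.9,22.7,35.4,-62.6,1,-16,9.8,18.9,22.7,35.4,-62.6,1,-16,9.8,18.9,22.7,35.4,-62.6,1,-16,9.8,18.9,22.7,35.4,-62.6,1,-16,9.8,18.9,22.7,35.4,-62.6,1,-16,9.8,18.9,22.7,35.4,-62.6,1]}}

```text
clock: 9.13
tcp_pos: [0.5245, 0.3988, 0.2062]
orientation: [-0.21, -0.449, 0.855, -0.152]
wrist_force: [-1.2, 0.6, -0.4]
finger_gap: 0.0857
```

>>> {"op": "send_rows", "data": {"series": [0,0,0,0,0,0,1,0,0,0,0,0,0,1]}}

```text
clock: 9.3
tcp_pos: [0.524, 0.4007, 0.2081]
orientation: [-0.207, -0.447, 0.857, -0.151]
wrist_force: [-0.0, 0.1, -0.1]
finger_gap: 0.0856
```

```bash
cat > look.py <<'E'
from g import *
import sys
s=get_state();print(s["tcp_pos"].round(4),s["joint_pos"].round(2))
p=[.4865,.276,-.43]
for b in(.10,0): P,Rt=panpose(*p,back=b);print(b,rel(P,Rt))
o=np.zeros((420,800,3),np.uint8)
A=read_camera("top");B=read_camera("side")
o[:270,:510]=cv2.resize(A[140:320,150:490],None,fx=1.5,fy=1.5);o[:420,520:790]=cv2.resize(B[110:390,220:400],None,fx=1.5,fy=1.5)
cv2.imwrite("pics/"+sys.argv[1],o)
E
python3 look.py p1.png
```

```text
[0.524  0.4007 0.2081] [ 0.63  1.09  1.26  2.21 -0.23 -0.27]
0.1 [-2.61, -1.37, 1.38, 1.74, 10.2, -9.96]
0 [-0.88, -1.82, 11.22, 1.74, 10.2, -9.96]
```

View pics/p1.png

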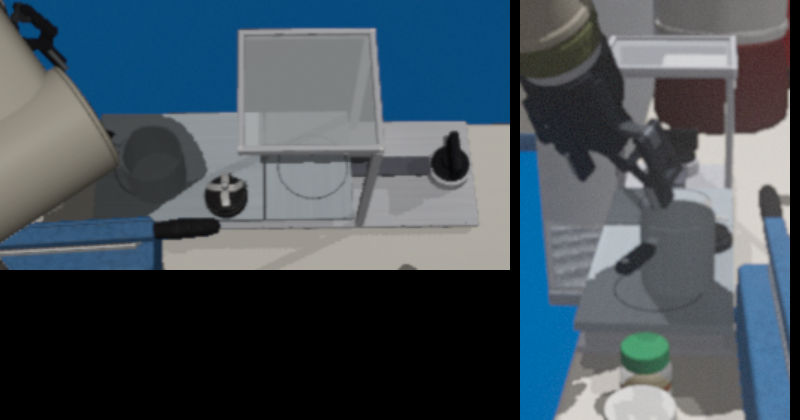

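Run:
```python
from g import *
p=[.4865,.276,-.43]
for L in(30,35,40):
  for b in(.06,.0): P,Rt=panpose(*p,back=b,lean=np.radians(L));print(L,b,P.round(3),rel(P,Rt))
```

```text
30 0.06 [0.533 0.377 0.158] [-1.24, -1.63, 5.4, 0.81, 0.4, -10.11]
30 0.0 [0.52  0.349 0.106] [-1.2, -1.72, 11.4, 0.81, 0.4, -10.11]
35 0.06 [0.534 0.379 0.156] [-1.59, -1.57, 5.42, 1.25, 5.38, -10.06]
35 0.0 [0.52  0.348 0.107] [-1.04, -1.75, 11.39, 1.25, 5.38, -10.06]
40 0.06 [0.535 0.382 0.154] [-1.94, -1.5, 5.47, 1.69, 10.37, -10.01]
40 0.0 [0.519 0.347 0.108] [-0.88, -1.77, 11.37, 1.69, 10.37, -10.01]
```

>>> {"op": "send_rows", "data": {"series": [-1.0,-0.8,2.7,0.8,4,-5,1,-1.7,-1.5,5.4,1.4,7.4,-10,1,-1.7,-1.5,5.4,1.4,7.4,-10,1,-1.7,-1.5,5.4,1.4,7.4,-10,1,-1.7,-1.5,5.4,1.4,7.4,-10,1,-1.7,-1.5,5.4,1.4,7.4,-10,1]}}

```text
clock: 9.9
tcp_pos: [0.5303, 0.3788, 0.1562]
orientation: [-0.265, -0.513, 0.798, -0.172]
wrist_force: [-0.0, 0.4, 0.8]
finger_gap: 0.0853
```

```bash
cat > q.py <<'E'
from g import *
p=[.4865,.276,-.43]
s=get_state();print(s["tcp_pos"].round(4),s["joint_pos"].round(3),"lean",np.degrees(np.arccos(-q2R(s["orientation"])[2,2])),"yhoriz",q2R(s["orientation"])[2,1])
for L in(30,35,37):
  for b in(.05,.0): P,Rt=panpose(*p,back=b,lean=np.radians(L));print(L,b,P.round(3),rel(P,Rt))
E
python3 q.py
```

```text
[0.5303 0.3788 0.1562] [ 0.633  1.187  1.265  2.226 -0.298 -0.42 ] lean 36.76599731839263 yhoriz -0.002468041920707209
30 0.05 [0.531 0.372 0.149] [0.05, -0.3, 0.93, -0.18, -6.77, 0.01]
30 0.0 [0.52  0.349 0.106] [-0.53, -0.29, 5.9, -0.18, -6.77, 0.01]
35 0.05 [0.532 0.374 0.148] [-0.22, -0.3, 0.91, -0.18, -1.77, 0.0]
35 0.0 [0.52  0.348 0.107] [-0.37, -0.29, 5.91, -0.18, -1.77, 0.0]
37 0.05 [0.532 0.375 0.147] [-0.33, -0.3, 0.91, -0.18, 0.23, -0.0]
37 0.0 [0.519 0.348 0.107] [-0.31, -0.29, 5.91, -0.18, 0.23, -0.0]
```

>>> {"op": "send_rows", "data": {"series": [-0.3,-0.3,2,0,0,0,1,-0.3,-0.3,4,0,0,0,1,-0.3,-0.3,5.9,0,0,0,1,-0.3,-0.3,5.9,0,0,0,1,-0.3,-0.3,5.9,0,0,0,1,-0.3,-0.3,5.9,0,0,0,1]}}

```text
clock: 10.4
tcp_pos: [0.5204, 0.3485, 0.1074]
orientation: [-0.264, -0.513, 0.798, -0.172]
wrist_force: [0.6, 0.1, 0.6]
finger_gap: 0.0855
```

```bash
python3 q.py
python3 - <<'E'
from h import *
B=read_camera("side");cv2.imwrite("pics/p2.png",cv2.resize(B[200:350,250:400],None,fx=4,fy=4))
E
```

```text
[0.5204 0.3485 0.1074] [ 0.609  1.028  0.81   1.922 -0.312 -0.442] lean 36.70946221224911 yhoriz -0.002996031865077353
30 0.05 [0.531 0.372 0.149] [0.44, 0.04, -4.87, -0.25, -6.71, 0.07]
30 0.0 [0.52  0.349 0.106] [-0.14, 0.06, 0.09, -0.25, -6.71, 0.07]
35 0.05 [0.532 0.374 0.148] [0.17, 0.04, -4.89, -0.26, -1.71, 0.06]
35 0.0 [0.52  0.348 0.107] [0.02, 0.06, 0.1, -0.26, -1.71, 0.06]
37 0.05 [0.532 0.375 0.147] [0.06, 0.04, -4.89, -0.26, 0.29, 0.06]
37 0.0 [0.519 0.348 0.107] [0.09, 0.06, 0.1, -0.26, 0.29, 0.06]
```

View pics/p2.png

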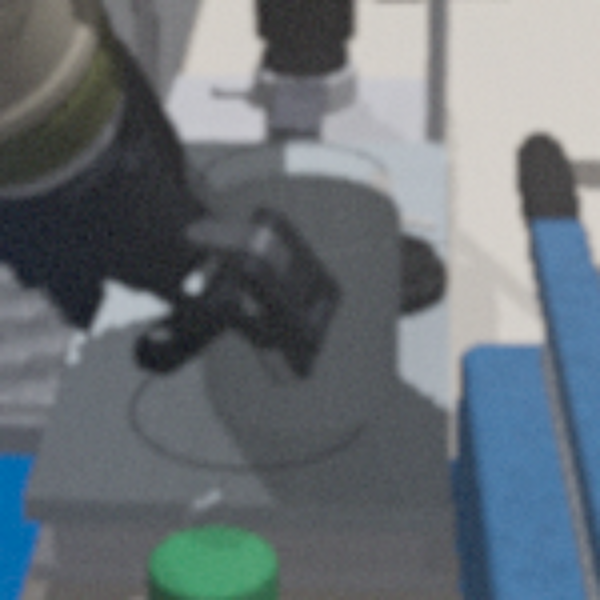

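>>> {"op": "send_rows", "data": {"series": [0,0,0,0,0,0,0.6,0,0,0,0,0,0,0.5,0,0,0,0,0,0,0.4,0,0,0,0,0,0,0.3,0,0,0,0,0,0,0.2,0,0,0,0,0,0,0.1,0,0,0,0,0,0,0.1,0,0,0,0,0,0,0,0,0,0,0,0,0,0,0,0,0,0,0,0,0], "newtons": 40}}

```text
clock: 11.28
tcp_pos: [0.5192, 0.3473, 0.1039]
orientation: [-0.267, -0.514, 0.797, -0.172]
wrist_force: [1.3, 0.3, -0.6]
finger_gap: 0.0172
```

>>> {"op": "send_rows", "data": {"series": [0,0,0,0,0,0,0,0,0,0,0,0,0,0]}}

```text
clock: 11.45
tcp_pos: [0.5191, 0.3473, 0.1039]
orientation: [-0.267, -0.514, 0.797, -0.172]
wrist_force: [1.2, 0.1, -0.8]
finger_gap: 0.0174
```

```bash
python3 q.py|head -1
python3 - <<'E'
from h import *
print(get_state()["ft_torque"])
A=read_camera("top");B=read_camera("side");ms={}
for c in("side",):
    d=silhouettes(c,"saucepan");print(c,[(x["p"],x["box"]) for x in d[:2]])
d=silhouettes("side","handle");print([(x["p"],x["box"]) for x in d[:2]])
u=ray("side",[[0,0]],.1)
E
```

```text
[0.5191 0.3473 0.1039] [ 0.609  1.031  0.804  1.919 -0.312 -0.443] lean 37.008449230342826 yhoriz 0.00021939560961004023
[ 0.66812666 -0.49999888  0.19719448]
side [(0.55, [284.9, 246.7, 66.3, 63.1])]
[(0.68, [286.9, 242.7, 66.0, 65.1])]
```

```bash
cat > mv.py <<'E'
from g import *
import sys
st=np.load("st2.npy")
def cur(d=.090):
    s=get_state();Rc=q2R(s["orientation"]);hd=-Rc[:2,2]/np.hypot(*Rc[:2,2]);yaw=np.arctan2(-hd[0],hd[1])
    G=s["tcp_pos"]-Rc[:,2]*GP;c=G[:2]-d*hd;return s,Rc,c,yaw
def step(way,d=.090,dz=0):
    """way: list of (xs,ys,yaw_rel) in stand frame -> rows from now"""
    s,Rc,c,yaw=cur(d)
    print("pan now stand",W2S(st,[[*c,0]])[0].round(4),"yaw",round(yaw-st[2],4),"z",s["tcp_pos"][2].round(4),"F",s["wrist_force"].round(1))
    for x,y,w in way:
        t=S2W(st,[[x,y,0]])[0][:2];Rz=R.from_euler("z",w+st[2]-yaw).as_matrix()
        P=s["tcp_pos"]-np.r_[c,0];P=Rz@P+np.r_[t,dz];print((x,y,w),rel(P,Rz@Rc,s))
E
python3 - <<'E'
from mv import *
n=np.linspace(.125,1,8)
step([(-.018+t*.054,.151-t*.016,-.43*(1-t)) for t in n])
E
```

```text
pan now stand [-0.0191  0.1504] yaw -0.4295 z 0.1039 F [ 1.7  0.9 -1.2]
(np.float64(-0.01125), np.float64(0.149), np.float64(-0.37625)) [-0.15, -0.36, -0.11, 1.84, 0.0, -2.43]
(np.float64(-0.004499999999999999), np.float64(0.147), np.float64(-0.3225)) [-0.2, -0.63, -0.15, 3.69, 0.0, -4.89]
(np.float64(0.002250000000000002), np.float64(0.145), np.float64(-0.26875)) [-0.24, -0.91, -0.18, 5.54, 0.0, -7.35]
(np.float64(0.009000000000000001), np.float64(0.143), np.float64(-0.215)) [-0.25, -1.19, -0.19, 7.4, 0.0, -9.81]
(np.float64(0.015750000000000004), np.float64(0.141), np.float64(-0.16125)) [-0.25, -1.48, -0.19, 9.25, 0.0, -12.27]
(np.float64(0.022500000000000003), np.float64(0.13899999999999998), np.float64(-0.1075)) [-0.23, -1.77, -0.18, 11.1, 0.0, -14.73]
(np.float64(0.02925), np.float64(0.13699999999999998), np.float64(-0.05375)) [-0.2, -2.07, -0.15, 12.96, 0.01, -17.19]
(np.float64(0.036000000000000004), np.float64(0.135), np.float64(-0.0)) [-0.14, -2.37, -0.11, 14.81, 0.01, -19.65]
```

>>> {"op": "send_rows", "data": {"series": [-0.15,-0.36,-0.11,1.84,0,-2.43,0,-0.2,-0.63,-0.15,3.69,0,-4.89,0,-0.24,-0.91,-0.18,5.54,0,-7.35,0,-0.25,-1.19,-0.19,7.4,0,-9.81,0,-0.25,-1.48,-0.19,9.25,0,-12.27,0,-0.23,-1.77,-0.18,11.1,0,-14.73,0,-0.2,-2.07,-0.15,12.96,0,-17.19,0,-0.14,-2.37,-0.11,14.81,0,-19.65,0,-0.14,-2.37,-0.11,14.81,0,-19.65,0,-0.14,-2.37,-0.11,14.81,0,-19.65,0]}}

```text
clock: 12.48
tcp_pos: [0.5407, 0.3392, 0.1041]
orientation: [0.224, 0.671, -0.67, 0.224]
wrist_force: [-0.8, 0.9, -1.7]
finger_gap: 0.0174
```

Run:
```python
from mv import *
step([(.036,y,0) for y in np.linspace(.121,-.02,10).round(4)])
s=get_state();print(s["joint_pos"].round(2),s["ft_torque"],s["finger_gap"],q2R(s["orientation"]).round(3)[2])
o=np.zeros((420,800,3),np.uint8)
A=read_camera("top");B=read_camera("side")
o[:270,:510]=cv2.resize(A[140:320,150:490],None,fx=1.5,fy=1.5);o[:420,520:790]=cv2.resize(B[110:390,220:400],None,fx=1.5,fy=1.5)
cv2.imwrite("pics/p3.png",o)
```

```text
pan now stand [0.0351 0.1351] yaw -0.0019 z 0.1041 F [-0.8  0.9 -1.7]
(0.036, np.float64(0.121), 0) [1.13, -0.08, 0.85, 0.07, 0.0, -0.09]
(0.036, np.float64(0.1053), 0) [2.38, -0.08, 1.8, 0.07, 0.0, -0.09]
(0.036, np.float64(0.0897), 0) [3.63, -0.08, 2.73, 0.07, 0.0, -0.09]
(0.036, np.float64(0.074), 0) [4.88, -0.08, 3.68, 0.07, 0.0, -0.09]
(0.036, np.float64(0.0583), 0) [6.14, -0.08, 4.62, 0.07, 0.0, -0.09]
(0.036, np.float64(0.0427), 0) [7.38, -0.08, 5.56, 0.07, 0.0, -0.09]
(0.036, np.float64(0.027), 0) [8.64, -0.08, 6.51, 0.07, 0.0, -0.09]
(0.036, np.float64(0.0113), 0) [9.89, -0.09, 7.45, 0.07, 0.0, -0.09]
(0.036, np.float64(-0.0043), 0) [11.14, -0.09, 8.39, 0.07, 0.0, -0.09]
(0.036, np.float64(-0.02), 0) [12.39, -0.09, 9.33, 0.07, 0.0, -0.09]
[ 0.66  0.88  0.53  1.65 -0.5  -0.8 ] [ 0.97412473  0.07695325 -0.04741579] 0.01740272131801189 [ 0.602  0.001 -0.799]
```

View pics/p3.png

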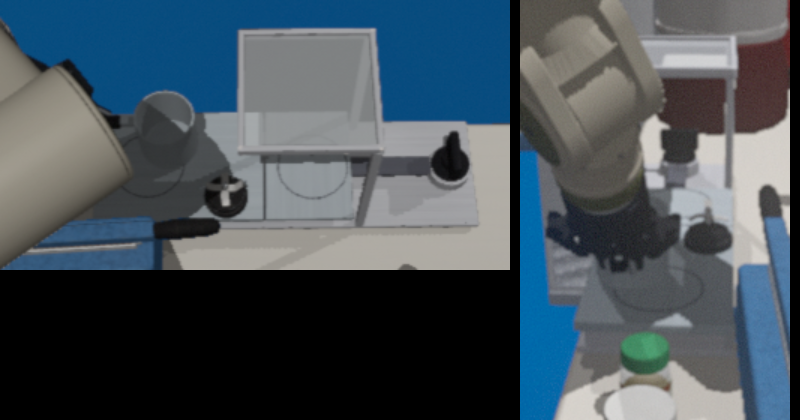

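Run:
```python
from mv import *
s,Rc,c,y=cur()
P=[(c[0]+.042*np.cos(t),c[1]+.042*np.sin(t),.135) for t in a];u=proj("top",P);print("pred rim box",u.min(0),u.max(0))
d=silhouettes("top","saucepan");print([(x["p"],x["box"]) for x in d[:2]])
print("obs rim approx",135/1.5+150,195/1.5+150,91/1.5+140)
d=silhouettes("side","blade_unit");print([(x["p"],x["box"]) for x in d[:2]])
b=np.array([.4506,.1797]);P=[(b[0]+.031*np.cos(t),b[1]+.031*np.sin(t),z) for t in a for z in(.05,.08)]
u=proj("side",P);print("pred blade side",u.min(0),u.max(0)); u=proj("top",P);print("pred blade top",u.min(0),u.max(0))
```

```text
pred rim box [238.67273068 199.06171274] [279.56377451 235.22341996]
[(0.87, [221.1, 199.9, 57.4, 54.0]), (0.19, [287.1, 254.3, 27.1, 30.5])]
obs rim approx 240.0 280.0 200.66666666666666
[(0.92, [327.0, 244.0, 32.2, 38.2])]
pred blade side [330.79499148 250.45300461] [364.35917854 279.67924114]
pred blade top [284.18808214 253.93924787] [314.50849433 286.82849742]
```

>>> {"op": "send_rows", "data": {"series": [0.8,-0.08,0.6,0,0,0,0,1.6,-0.08,1.2,0,0,0,0,2.4,-0.08,1.81,0,0,0,0,3.2,-0.08,2.41,0,0,0,0,4.0,-0.08,3.01,0,0,0,0,4.8,-0.08,3.62,0,0,0,0,5.6,-0.08,4.22,0,0,0,0,6.4,-0.08,4.82,0,0,0,0,7.2,-0.08,5.42,0,0,0,0,8.0,-0.08,6.03,0,0,0,0]}}

```text
clock: 13.52
tcp_pos: [0.543, 0.2387, 0.1039]
orientation: [0.224, 0.671, -0.67, 0.225]
wrist_force: [0.2, 1.8, -0.3]
finger_gap: 0.0173
```

Run:
```python
from mv import *
step([(.036,y,0) for y in (.02,-.02)]+[(-.005,-.07,0)])
s=get_state();print(s["joint_pos"].round(2),s["ft_torque"],s["finger_gap"])
read_camera("side");read_camera("top")
print([(x["p"],x["box"]) for x in silhouettes("top","blade_unit")[:2]])
```

```text
pan now stand [0.0372 0.0346] yaw -0.0001 z 0.1039 F [ 0.2  1.8 -0.3]
(0.036, 0.02, 0) [1.17, 0.12, 0.88, 0.0, -0.0, -0.01]
(0.036, -0.02, 0) [4.36, 0.12, 3.28, 0.0, -0.0, -0.01]
(-0.005, -0.07, 0) [8.36, 4.22, 6.29, 0.0, -0.0, -0.01]
[ 0.54  0.73  0.23  1.44 -0.54 -0.93] [ 0.88842397 -0.03576767  0.00171928] 0.017343250771578035
[(0.6, [287.1, 255.0, 29.9, 31.1])]
```

>>> {"op": "send_rows", "data": {"series": [0.9,0.05,0.68,0,0,0,0,1.8,0.1,1.35,0,0,0,0,2.7,0.1,2.03,0,0,0,0,3.6,0.1,2.71,0,0,0,0,4.4,0.1,3.31,0,0,0,0,5.1,0.85,3.84,0,0,0,0,5.8,1.55,4.36,0,0,0,0,6.5,2.3,4.89,0,0,0,0,7.2,3.0,5.42,0,0,0,0,7.9,3.75,5.95,0,0,0,0]}}

```text
clock: 14.5
tcp_pos: [0.5056, 0.14, 0.104]
orientation: [0.224, 0.672, -0.67, 0.225]
wrist_force: [1.3, 0.6, -0.8]
finger_gap: 0.0174
```

>>> {"op": "send_rows", "data": {"series": [0.46,0.47,0.35,0,0,0,0,0.46,0.47,0.35,0,0,0,0,0.46,0.47,0.35,0,0,0,0]}}

```text
clock: 14.75
tcp_pos: [0.5003, 0.1339, 0.1039]
orientation: [0.225, 0.672, -0.67, 0.224]
wrist_force: [-0.1, -1.2, -3.1]
finger_gap: 0.0175
```

```bash
cat > ck.py <<'E'
from mv import *
import sys
st=np.load("st2.npy")
A=read_camera("top");B=read_camera("side")
for l in("saucepan","blade_unit"): print(l,[(round(x["p"],2),x["box"]) for c in("top","side") for x in silhouettes(c,l)[:1]])
def ov(c,I,p,z=.05):
    o=cv2.resize(I,None,fx=3,fy=3,interpolation=cv2.INTER_CUBIC);rx,ry=S2W(st,[[-.005,-.07,0]])[0][:2]
    m=[((p[0]+.042*np.cos(t),p[1]+.042*np.sin(t),zz)) for zz in(.05,.135) for t in a]
    u=proj(c,m)*3+1
    for k in(0,1): cv2.polylines(o,[np.round(u[40*k:40*k+40]).astype(int)],True,(0,0,255),1)
    u=proj(c,[(rx+.05*np.cos(t),ry+.05*np.sin(t),.05) for t in a])*3+1;cv2.polylines(o,[np.round(u).astype(int)],True,(0,255,0),1)
    return o
s,Rc,c,y=cur();step([(-.005,-.07,0)])
p=c
T=ov("top",A,p)[450:900,840:1290];S=ov("side",B,p)[450:900,700:1050]
cv2.imwrite("pics/"+sys.argv[1],np.hstack([T,S]))
cv2.imwrite("pics/raw_"+sys.argv[1],A)
E
python3 ck.py p4.png
```

```text
saucepan [(0.76, [346.9, 239.9, 32.7, 31.8]), (0.64, [304.7, 225.1, 38.8, 28.6])]
blade_unit [(0.92, [326.6, 243.0, 36.0, 38.2])]
pan now stand [-0.0053 -0.0696] yaw -0.0003 z 0.1039 F [-1.1 -1.4 -1.7]
(-0.005, -0.07, 0) [0.03, -0.03, 0.02, 0.01, 0.0, -0.02]
```

View pics/p4.png

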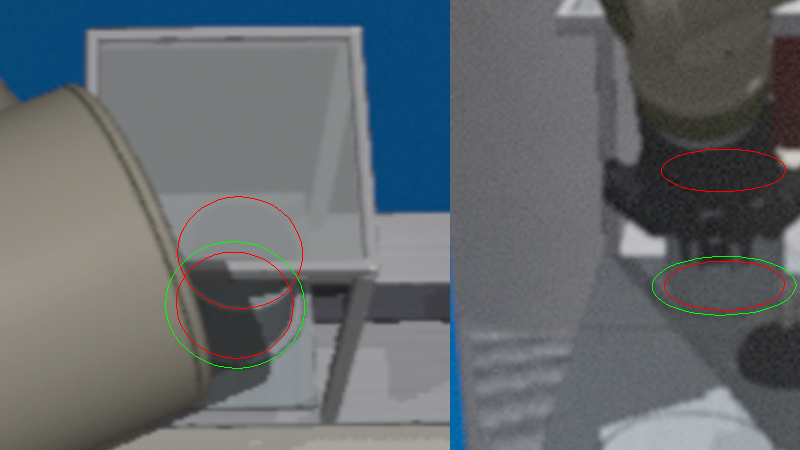

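>>> {"op": "send_rows", "data": {"series": [0,0,0,0,0,0,0.3,0,0,0,0,0,0,0.45,0,0,0,0,0,0,0.6,0,0,0,0,0,0,0.6,0,0,0,0,0,0,0.6,0,0,-2,0,0,0,0.6,0,0,-4,0,0,0,0.6,0,0,-7,0,0,0,0.6,0,0,-10,0,0,0,0.6,0,0,-13,0,0,0,0.6]}}

```text
clock: 15.88
tcp_pos: [0.5002, 0.2128, 0.209]
orientation: [0.224, 0.672, -0.67, 0.225]
wrist_force: [1.0, 0.5, -1.4]
finger_gap: 0.0515
```

Run:
```python
from mv import *
s=get_state();print(s["tcp_pos"],s["joint_pos"].round(2));R0=q2R(s["orientation"]);
for t in([.42,.36,.33],[.25,.45,.38]): print(rel(t,R0))
```

```text
[0.50018584 0.21276418 0.20899196] [ 0.54  0.57  0.21  1.58 -0.54 -0.93]
[-4.49, 7.98, -18.54, 0.0, 0.0, 0.0]
[-8.71, 24.96, -27.97, 0.0, 0.0, 0.0]
```

>>> {"op": "send_rows", "data": {"series": [-2,2,-6,0,0,0,0.6,-4.5,8,-18.5,0,0,0,0.6,-4.5,8,-18.5,0,0,0,0.6,-4.5,8,-18.5,0,0,0,0.6,-4.5,8,-18.5,0,0,0,0.6,-8.7,25,-28,0,0,0,0.6,-8.7,25,-28,0,0,0,0.6,-8.7,25,-28,0,0,0,0.6,-8.7,25,-28,0,0,0,0.6,-8.7,25,-28,0,0,0,0.6]}}

```text
clock: 16.72
tcp_pos: [0.247, 0.4505, 0.3801]
orientation: [0.224, 0.672, -0.669, 0.225]
wrist_force: [0.7, -0.3, 0.3]
finger_gap: 0.0513
```

>>> {"op": "send_rows", "data": {"series": [0,0,0,0,0,0,0.6,0,0,0,0,0,0,0.6]}}

```text
clock: 16.88
tcp_pos: [0.2483, 0.4509, 0.3792]
orientation: [0.223, 0.673, -0.668, 0.225]
wrist_force: [1.2, -0.4, -0.1]
finger_gap: 0.0511
```

```bash
cat > fin.py <<'E'
from mv import *
import sys
st=np.load("st2.npy")
I={c:read_camera(c) for c in("top","side")};ms={}
for c in I:
    d=silhouettes(c,"saucepan");print(c,[(round(x["p"],2),x["box"]) for x in d[:2]]);ms[c]=d[0]["pixels"]
    print(c,"blade",[(round(x["p"],2),x["box"]) for x in silhouettes(c,"blade_unit")[:2]],"jar",[(round(x["p"],2),x["box"]) for x in silhouettes(c,"side_jar")[:1]])
p0=[*S2W(st,[[-.005,-.07,0]])[0][:2],0.]
for k in(["top"],["side"],["top","side"]):
    p,e=fitpan(p0,{c:ms[c] for c in k});print(k,p.round(4),round(e,3),"stand",W2S(st,[[p[0],p[1],0]]).round(4),round(p[2]-st[2],3))
o=[]
for c,(x,y) in(("top",(290,170)),("side",(260,130))):
    A=cv2.resize(I[c],None,fx=4,fy=4,interpolation=cv2.INTER_CUBIC)
    rx,ry=S2W(st,[[-.005,-.07,0]])[0][:2]
    u=proj(c,[(rx+.05*np.cos(t),ry+.05*np.sin(t),.05) for t in a])*4+1.5;cv2.polylines(A,[np.round(u).astype(int)],True,(0,255,0),1)
    m=cv2.resize(panmask(c,p0).astype(np.uint8),None,fx=4,fy=4,interpolation=0);cv2.drawContours(A,cv2.findContours(m,0,2)[0],-1,(0,0,255),1)
    o.append(A[y*4:y*4+520,x*4:x*4+400])
cv2.imwrite("pics/"+sys.argv[1],np.hstack(o)); cv2.imwrite("pics/topF.png",I["top"]); cv2.imwrite("pics/sideF.png",I["side"])
E
python3 fin.py f1.png
```

```text
top []Traceback (most recent call last):
  File "fin.py", line 6, in <module>
    d=silhouettes(c,"saucepan");print(c,[(round(x["p"],2),x["box"]) for x in d[:2]]);ms[c]=d[0]["pixels"]
                                                                                           ~^^^
IndexError: list index out of range
```

```bash
sed -i 's/d=silhouettes(c,"saucepan");/d=silhouettes(c,"saucepan") or silhouettes(c,"handle") or silhouettes(c,"saucepan");/; s/;ms\[c\]=d\[0\]\["pixels"\]/\n    if d: ms[c]=d[0]["pixels"]/; s/^    p,e=fitpan/    if not all(c in ms for c in k): continue\n    p,e=fitpan/' fin.py; python3 fin.py f1.png
```

```text
top [(0.65, [302.2, 231.3, 73.9, 35.8]), (0.57, [286.5, 256.2, 32.1, 28.4])]
top blade [(0.77, [286.0, 254.6, 29.8, 30.0]), (0.68, [327.7, 246.0, 109.1, 38.9])] jar [(0.91, [163.6, 235.8, 28.0, 33.7])]
side [(0.77, [302.1, 202.4, 42.9, 52.3])]
side blade [(0.75, [328.6, 246.2, 32.4, 33.8])] jar [(0.78, [286.3, 332.3, 35.8, 40.4])]
['top'] [ 0.4995  0.0574 -0.0098] 0.599 stand [[-0.0068 -0.0678]] -0.013
['side'] [0.4995 0.0572 0.1073] 0.074 stand [[-0.0067 -0.068 ]] 0.104
['top', 'side'] [0.4996 0.0565 0.0253] 0.683 stand [[-0.0066 -0.0686]] 0.022
```

View pics/f1.png

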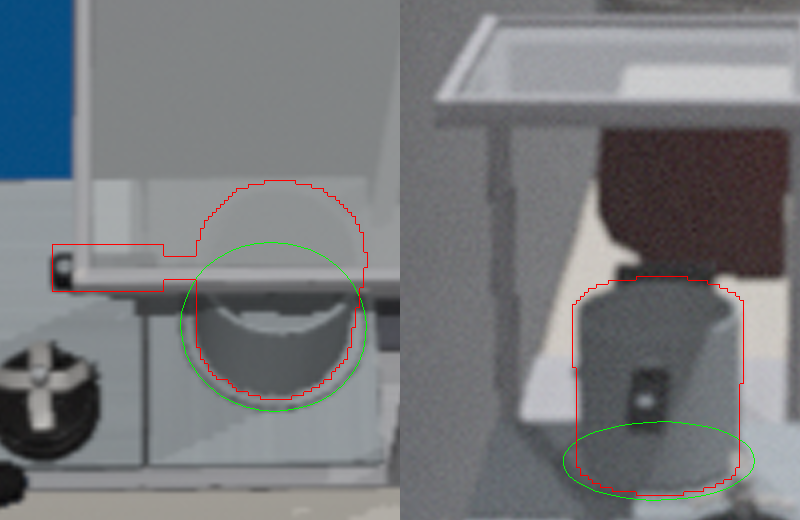

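Run:
```python
from h import *
st=np.load("st2.npy");p=[*S2W(st,[[-.005,-.07,0]])[0][:2]]
G=cv2.cvtColor(cv2.imread("pics/sideF.png"),cv2.COLOR_BGR2GRAY)[218:240,312:332];ys,xs=np.where(G<60);print("obs dark handle centre",xs.mean()+312,ys.mean()+218,len(xs),xs.min()+312,xs.max()+312)
m=cv2.cvtColor(cv2.imread("pics/sideF.png"),cv2.COLOR_BGR2GRAY)[232,295:352];print(m.tolist())
for w in(-.06,-.03,0,.03,.06):
    h=[-np.sin(w),np.cos(w)];print(w,proj("side",[(p[0]+.116*h[0],p[1]+.116*h[1],.122),(p[0]-.042,p[1],.1),(p[0]+.042,p[1],.1)]).round(1).tolist())
```

```text
obs dark handle centre 321.46590909090907 229.4090909090909 88 317 326
[190, 193, 192, 194, 190, 195, 194, 191, 184, 158, 114, 88, 83, 83, 82, 85, 90, 85, 86, 87, 86, 75, 58, 52, 57, 64, 66, 68, 55, 59, 60, 68, 86, 96, 102, 105, 112, 104, 111, 116, 115, 117, 117, 117, 118, 119, 119, 119, 121, 134, 157, 170, 178, 181, 184, 187, 189]
-0.06 [[316.5, 234.2], [344.5, 222.4], [303.6, 221.8]]
-0.03 [[318.3, 234.3], [344.5, 222.4], [303.6, 221.8]]
0 [[320.2, 234.3], [344.5, 222.4], [303.6, 221.8]]
0.03 [[322.1, 234.3], [344.5, 222.4], [303.6, 221.8]]
0.06 [[324.0, 234.3], [344.5, 222.4], [303.6, 221.8]]
```

```bash
python3 -c "
from workcell import *
print(hand_in(),get_state()['clock'])"
```

```text
the job is handed in; nothing more can be done
the job is handed in; nothing more can be done
```

The job is handed in, at under 20 s on the robot clock. The platform looks level, and the pan stands on the ring mark under the hood with its handle pointing back to the landing.

**Order of work:**
1. I turned the knob about 42° anticlockwise.
2. I then slid the pan flat past the blade unit and on to the platform, with the tool leaning 37°.
3. I let go and backed away.

**Last checks:**
- **Platform:** level is judged only from the knob wing, which came out parallel to the stand's end edge to about 1–2°. An automatic fit of the knob outline disagreed, giving between -0.02 and 0.12 rad. I put the higher values down to the wing's side face and shadow. I did not measure the platform's tilt directly.
- **Pan:** the outline fits put it within about 2–3 mm of the ring centre, with the handle about 0.02 rad off straight. The side-only fit gave 0.10 rad for the handle, but it is unreliable for turn. A direct check on the handle's end in the picture gave the 0.02. The networks' outline of the pan in the top view was partial, because the hood hides much of it.
- **Blade unit:** its detected position was unchanged to about 1–2 pixels.
- **Jar:** its detected boxes moved by up to 4 pixels. I think this is detection noise, since nothing passed close to it, but I did not check it further.
- **Forces:** the readings were only a few newtons, with no sign of touching the hood.

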